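# Index the decorating wheel and lock it

## Task

Turn the pottery decorating wheel, going the shorter way round, until the plunger on its arm stands over the square block with the hole (not over the solid domed post), then push the plunger fully home into that hole so that the wheel is locked, and let go. Feel for the hole gently: the pin must never be forced against the block, and the cup, the jar and the brush nearby stay where they are.

Things in the scene. Friction and masses are not known exactly. Their poses are not given: they have to be found in the camera images.
- stand: Fixed dark iron base disc, 290 mm across, 18 mm thick. Origin: centre of its underside on the table, on the wheel's vertical axis. Position and yaw vary. The block with the hole and the domed post stand on it, both 120 mm from the axis, at +1.57 and -1.57 rad (anticlockwise from above) from its x axis; which is where varies.
- wheel (a joint): Angle (rad) of the wheel: 0 when its arm points along the stand's x axis, growing anticlockwise from above. No stops, not wrapped: it starts at 3.14 give or take 1.0, so the places at +1.57 and -1.57 rad read 1.57 and 4.71 when reached the shorter way. Stiff: it stays where it is left and takes about 3 N at the plunger to turn.
- bowl_top (a point): Centre of the mouth of the bisque bowl fixed on the wheel: 100 mm across, its rim 116 mm above the table, on the wheel's axis. Under it the aluminium wheel disc, 150 mm across, and one flat radial arm, 30 mm wide, that carries the plunger 120 mm from the axis; disc and arm span 54 to 66 mm above the table.
- plunger (a joint): Depth (m) of the plunger in the arm: 0 raised (as it starts), 0.022 fully home. It slides straight down with about 4 N of friction and stays where it is left; no spring. It strikes a hard stop at 0.022, with the knob's underside 1 mm above the arm.
- knob (a point): Middle of the upright round black knob on top of the plunger: 22 mm in diameter, 40 mm tall (this point is half-way up). Raised, it spans 89 to 129 mm above the table; fully home, 67 to 107 mm. It can be gripped or pushed from above and moves with arm and plunger. The block, the post and the arm lie below it.
- pin_tip (a point): Centre of the lower end of the plunger's steel pin, 12 mm in diameter with a 0.8 mm chamfer, 55 mm straight below the knob's middle. Raised, it hangs 54 mm above the table, 6 mm clear of the top of the block and the post.
- bush: Fixed low steel slideway 66 x 48 mm with a steel carriage (48 x 39 mm, top 48 mm above the table) clamped in it; a round hole, 13.5 mm wide and 18 mm deep, in the middle of the carriage's top. Origin: centre of the slideway's underside. The carriage, so the hole, is clamped up to 6 mm from there either way along the stand's x axis; its place is not measured.
- bush_top (a point): Point 30 mm straight above the slideway's origin, level with the carriage's top. A pin within about 1.5 mm of the true hole enters; otherwise it lands on the carriage after 6 mm of travel: feel along the arc for the hole. The pin must not be pressed on the carriage with more than 25 N.
- rest: Fixed solid steel post, round, 40 mm across and 30 mm tall with a domed top, no hole: not the target. Origin: centre of its underside.
- cup_rim (a point): Centre of the mouth of a loose bisque cup, 76 mm across, 85 mm tall: a bystander.
- jar_mid (a point): Middle of a loose round white jar with a wooden cap, 64 mm across, 75 mm tall: a bystander.
- brush_grip (a point): Grip of a loose wooden brush lying on the table, about 200 mm long: a bystander.

How it is judged (in metres and radians):
On the way, in this order (a step that is already met when the one before it is completed fails the run):
1. the wheel has been turned so that the plunger stands over the block with the hole (within 10 mm of the slideway's centre) (horizontal distance between pin_tip and bush below 0.01 m), for 0.1 s.
2. the plunger is pushed home in the hole (value of joint plunger above 0.018 m and horizontal distance between pin_tip and bush below 0.01 m), for 0.2 s.
At the end, for the whole second after the job is handed in: The plunger is at least 18 mm down its 22 mm travel in the block's hole (pin within 10 mm of the slideway's centre line, which only the hole allows), the wheel is at rest, and cup, jar and brush are within 20 mm of where they were (all of step 2 and velocity of joint wheel between -0.05 and 0.05 rad/s and distance of each of cup_rim, jar_mid, brush_grip from where it was at the start of the episode below 0.02 m); the robot touches nothing.
It fails at once if the wheel is turned the longer way round (more than 1.3 rad from pointing opposite to the stand's x axis, on the side away from the block) ((y of bush in the frame of stand above 0 m and value of joint wheel above 4.44 rad) or (y of bush in the frame of stand below 0 m and value of joint wheel below 1.84 rad)).
It fails at once if the block is pressed with more than 25 N (contact force between bush and anything else above 25 N).
It fails at once if the cup, the jar or the brush is moved more than 20 mm (distance of any of cup_rim, jar_mid, brush_grip from where it was at the start of the episode above 0.02 m).
It also fails if it takes over 72 s, if anything falls off the work surface, if the arm or the gripper's body presses on something with over 40 N, if the wrist force passes 120 N, or if a joint passes its speed limit or range.

## Robot

A 6-joint arm with a two-finger parallel gripper is mounted at the origin on the work surface. World frame = base frame: x ahead of the robot, y to its left, z up, the work surface at z = 0. Lengths are in mm, angles in degrees, forces in N, time in s.
With the tool pointing down it reaches from about 325 to 1000 mm from the base axis. Payload 5.1 kg.
Tool frame: the origin (TCP) lies on the centre line of the jaws, within the pads' length; the fingertips stand ctrl.tcp_to_tips ahead of it and the grasp point (between the pads) lies 2 mm behind it (ctrl.tcp_to_tips is the distance from the TCP to the fingertips, in mm); z points along the fingers, y is the line along which they close (so a half turn about z gives the same grasp; the last joint's range is limited). The gripper opens to 85 mm and grips with 20 to 120 N. Pads are 22 mm wide; open, the fingers measure 114 mm over their backs; the gripper's body (76 mm by 85 mm) begins 54 mm behind the grasp point. The pads swing forward as they close: fully open they stand 13 mm farther back than shut.
Start: joints at [66.601, 7.093, 94.555, -0, 78.352, -4.733], TCP at [208.064, 615.787, 248.322] pointing down, gripper open.
Joint ranges: [-149.61, 149.61], [-58.7, 133.49], [1.44, 155.28], [-77.14, 257.14], [18.33, 153.61], [-166.67, 166.67]. Speed limits (degrees/s): [147.25, 147.25, 180, 180, 180, 180].

## Interface

Orientations are given as a 3x3 rotation matrix whose columns are the frame's x, y, z axes.
In Python, from workcell import status, vision, hand_in, ctrl gives the robot as it stands.
- The arm moves only by the tool carry_out, never from a script. Its argument "rows" is a list of rows, each an object of numbers: "gripper": the opening, from -1 (shut) to 1 (fully open), so that 0 is half open; "x", "y", "z": the shift along the tool's x, y, z in m; "turn": the turn about the tool's z in rad. In form: [{"gripper": .., "x": .., "y": .., "z": .., "turn": ..}, ...]. A call has 1 to 20 rows; each row is the pose to reach, as a shift and turn from the pose commanded when the call began, along the tool's axes at that moment; what a row does not reach only later rows make up. A row lasts 1/8 s, in which the tool goes at most 62.5 mm and 10.7 degrees, less where a joint would pass 70% of its speed; a pose out of reach is approached as far as the arm can. A call with a gripper value outside its range is refused whole. The fingers move at their own pace and stop on an object; the grip force is fixed at half the most. Time passes only in rows, so rows that repeat a pose let the fingers close. It gives the time, the measured TCP pose, the force, the opening and the grip force at its end, in the units of the state.
- status.observe(): the state, without advancing time (a new reading comes with each control period).
- vision.camera(name): name is "scene" or "top" or "wrist"; returns a dict with "img" (384x512x3 uint8, red, green, blue), "fx", "fy", "cx", "cy" (pixels), "D" ([k1, k2, p1, p2, k3] as OpenCV has them; the pictures are not rectified), "R" (3x3) and "t" (3): a world point X has camera coordinates R X + t; the wrist camera has in their place "hand_eye" (4x4, takes a point from camera to tool coordinates, whose origin is the TCP and whose axes are the flange's). Camera axes: x right, y down, z forward; pixel columns grow to the right and rows downward; lengths in mm; the calibration is good to about 2 mm. A picture is of the moment at which its call begins: read the wrist's pose just before it. There is no depth.
- hand_in(): hands the job in; it is judged then, once.
The state is a dict: "t": time; "joint_positions": joint angles; "joint_vel": joint speeds; "joint_efforts": joint torques, N m; "tcp_pos": TCP position; "orientation": TCP orientation; "wrist_force": force on the tool from outside, world axes, zero at the start; "ft_torque": the same for the moment, N m; "opening": opening from 0.0 (shut) to 1.0 (fully open); "grasp_force": force on a finger pad.
Only numpy, scipy, OpenCV 4.12 (cv2) and the standard library are available. Lean on these libraries where they do the work, as an engineer would, in place of code of your own. Each camera call takes 0.05 s, during which the arm holds its last target. There are 200 camera calls.

## Working session

There is one attempt and no reset: what is moved stays moved. The work goes in short steps, Python scripts to look and compute and a tool call to move; the robot and the scene stay as the last step left them, time stands still between calls to the robot, and variables do not carry over. Pictures are saved under pics/ and viewed, at most 10 in all, crops included, and the job is handed in when it is done.

Besides the shell and the picture viewer there is one more tool, called as a command line: name --argument value ..., lists and objects as JSON in quotes. carry_out: Moves the arm, as the interface text tells. Its arguments: {"type":"object","properties":{"rows":{"type":"array"}},"required":["rows"]}

```bash
mkdir -p pics; ls; python3 - <<'E'
from workcell import status, vision, ctrl
import cv2,numpy as np,pickle
s=status.observe(); print(s, ctrl.tcp_to_tips)
d={n:vision.camera(n) for n in("scene","top","wrist")}
pickle.dump((s,d),open('d0.pkl','wb'))
for n in d: print(n,{k:v for k,v in d[n].items() if k!='img'})
for n in("scene","top"): cv2.imwrite(f'pics/{n}0.png',cv2.resize(d[n]['img'][:,:,::-1],(768,576)))
E
```

```text
pics
{'t': 0.0, 'joint_positions': array([ 6.66005577e+01,  7.13323771e+00,  9.46354955e+01, -2.80098007e-04,
        7.83538270e+01, -4.73253820e+00]), 'joint_vel': array([-0.06161784,  0.1343139 , -0.0020556 , -0.14258265, -0.0217981 ,
       -0.08454589]), 'joint_efforts': array([ 1.21475059e-04, -4.23619723e+01, -3.65444183e+01,  3.06237808e-07,
        6.98748539e-03, -8.66776645e-06]), 'tcp_pos': array([207.83313362, 615.24909926, 247.04133685]), 'orientation': array([[-9.47395561e-01,  3.20063956e-01, -8.45116408e-04],
       [ 3.20065026e-01,  9.47393539e-01, -1.96505716e-03],
       [ 1.71713856e-04, -2.13217863e-03, -9.99997712e-01]]), 'wrist_force': array([ 0.05349023,  0.54203149, -0.1269064 ]), 'ft_torque': array([ 0.00932398, -0.00788478,  0.04370512]), 'grasp_force': 0.0, 'opening': 1.0007978692441755} 17.0
scene {'fx': 475.8806650548858, 'fy': 475.8806650548858, 'cx': 253.94151687547608, 'cy': 184.59715715059798, 'D': array([-0.11148749,  0.        ,  0.        ,  0.        ,  0.        ]), 'R': array([[-0.64989715,  0.75980551,  0.01814594],
       [ 0.43368656,  0.3
[... 369 characters left out ...]
7],
       [-0.9775248 ,  0.02901511, -0.20881423],
       [ 0.20876479, -0.00475678, -0.97795431]]), 't': array([  15.85573854,  578.26922674, 1331.98984723])}
wrist {'fx': 305.1070241099341, 'fy': 305.1070241099341, 'cx': 257.1191150780833, 'cy': 196.9539303095182, 'D': array([-0.02927065,  0.        ,  0.        ,  0.        ,  0.        ]), 'hand_eye': array([[ 3.04505730e-04, -9.55922969e-01, -2.93617412e-01,
         7.57059624e+01],
       [ 9.99999092e-01, -9.42897617e-05,  1.34405926e-03,
        -4.10760694e-01],
       [-1.31250224e-03, -2.93617555e-01,  9.55922073e-01,
        -1.25070347e+02],
       [ 0.00000000e+00,  0.00000000e+00,  0.00000000e+00,
         1.00000000e+00]])}
```

View pics/scene0.png

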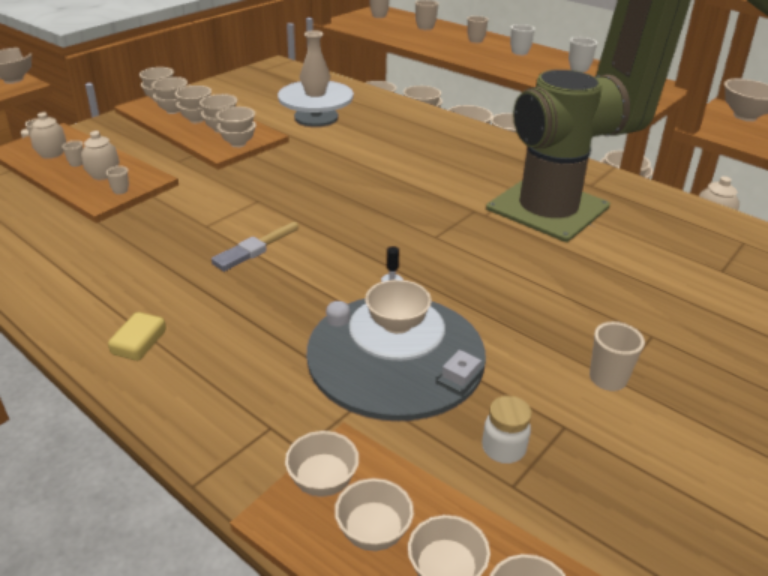

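View pics/top0.png

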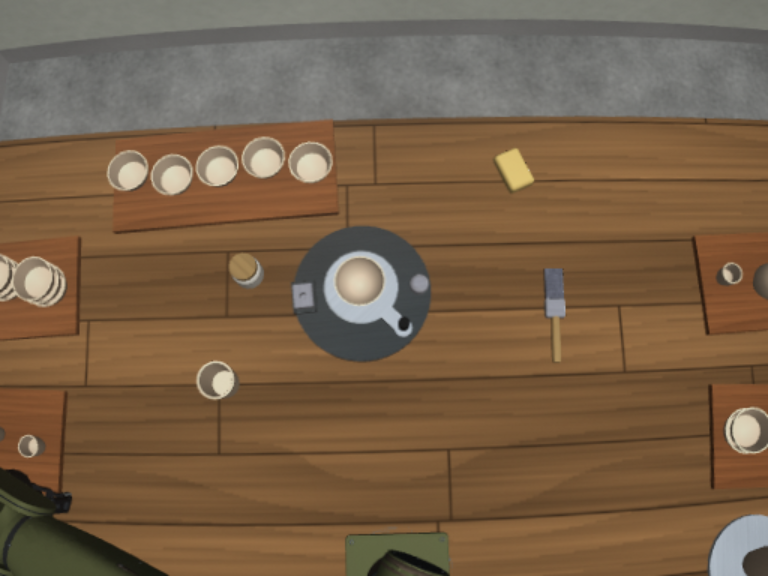

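The top view shows the stand at (362,293), with the holed block at (303,297) on the left (+y). The domed post is at (420,283), the knob at (404,324), the jar at (245,270), the cup at (217,380) and the brush at (556,315). The scene view agrees. Now I'll measure these.

```bash
cat > h.py <<'E'
import numpy as np,cv2
def pose(c,s=None):
    if 'R' in c: return c['R'],c['t']
    H=c['hand_eye']; T=np.eye(4); T[:3,:3]=s['orientation']; T[:3,3]=s['tcp_pos']
    W=np.linalg.inv(T@H); return W[:3,:3],W[:3,3]
def K(c): return np.array([[c['fx'],0,c['cx']],[0,c['fy'],c['cy']],[0,0,1.]])
def ray(c,uv,s=None):
    R,t=pose(c,s); n=cv2.undistortPoints(np.array([[uv]],float),K(c),c['D'])[0,0]
    return -R.T@t, R.T@np.array([n[0],n[1],1])
def onz(c,uv,z,s=None):
    o,d=ray(c,uv,s); return o+d*(z-o[2])/d[2]
def proj(c,X,s=None):
    R,t=pose(c,s); return cv2.projectPoints(np.array([X],float),cv2.Rodrigues(R)[0],t,K(c),c['D'])[0][0,0]
def tri(a,ua,b,ub,s=None):
    (o,d),(p,e)=ray(a,ua,s),ray(b,ub,s); k=np.linalg.lstsq(np.c_[d,-e],p-o,rcond=None)[0]
    return (o+k[0]*d+p+k[1]*e)/2, np.linalg.norm(o+k[0]*d-p-k[1]*e)
E
python3 - <<'E'
import pickle; from h import *
s,d=pickle.load(open('d0.pkl','rb'))
t=d['top'];g=t['img'].astype(int)
# dark disc edge -> world at z=18 -> circle
hsv=cv2.cvtColor(t['img'],cv2.COLOR_RGB2HSV)
def blob(mask,seed,r):
    m=np.zeros_like(mask);cv2.circle(m,seed,r,255,-1);m&=mask
    n,l,st,ce=cv2.connectedComponentsWithStats(m); i=1+np.argmax(st[1:,4]); return (l==i).astype(np.uint8),ce[i],st[i]
roi=hsv[140:250,185:300]
wood=((hsv[...,0]<25)&(hsv[...,1]>90)).astype(np.uint8)*255
m,ce,st=blob(255-wood,(241,195),56)
cn=max(cv2.findContours(m,cv2.RETR_EXTERNAL,cv2.CHAIN_APPROX_NONE)[0],key=cv2.contourArea)
h=cv2.convexHull(cn)[:,0]
P=np.array([onz(t,q,18)[:2] for q in h.astype(float)])
A=np.c_[2*P,np.ones(len(P))];x=np.linalg.lstsq(A,(P**2).sum(1),rcond=None)[0]
C=x[:2];print('stand',C,'R',np.sqrt(x[2]+C@C),st)
v=hsv[...,2]
for n,seed,r in(('top',(269,215),8),('scene',(261,172),12)):
    i=d[n]['img'];m,ce,st=blob((i.max(2)<35).astype(np.uint8)*255,seed,r);print(n,'knob',ce,st)
    yy,xx=np.nonzero(m);print(xx.min(),xx.max(),yy.min(),yy.max())
# knob mid by two views uses centroid
k=[blob((d[n]['img'].max(2)<35).astype(np.uint8)*255,sd,r)[1] for n,sd,r in(('top',(269,215),8),('scene',(261,172),12))]
print('knob tri',tri(t,k[0],d['scene'],k[1]))
print('bowl',onz(t,(359/1.5,281/1.5),116))
for nm,uv,z in(('block',(303,297),48),('rest',(420,283),45),('jar',(243,265),75),('cup',(217,380),85)):
    print(nm,onz(t,np.array(uv)/1.5,z))
w=cv2.resize(t['img'][130:260,180:310,::-1],(780,780//1))[:600]
a=cv2.resize(t['img'][150:250,185:295,::-1],(440,400),interpolation=2);b=cv2.resize(d['scene']['img'][155:280,200:330,::-1],(416,400),interpolation=2)
E
```

```text
stand [595.64794354  58.5024556 ] R 144.5424414707423 [ 194  151   93   90 6571]
top knob [268.73684211 215.44736842] [266 212   6   8  38]
266 271 212 219
scene knob [261.5 173.5] [259 168   6  12  68]
259 264 168 179
knob tri (array([510.9395943 , -24.33379814, 104.72794445]), np.float64(1.8645059410268214))
bowl [595.13691113  58.07594881 116.        ]
block [581.08527804 175.83863695  48.        ]
rest [603.91902759 -63.84891533  45.        ]
jar [645.40445099 295.20275939  75.        ]
cup [412.08662911 342.08691721  85.        ]
```

carry_out --rows '[{"gripper": 1, "x": -0.04, "y": -0.04, "z": 0, "turn": -0.1}, {"gripper": 1, "x": -0.08, "y": -0.08, "z": 0, "turn": -0.2}, {"gripper": 1, "x": -0.12, "y": -0.12, "z": 0, "turn": -0.3}, {"gripper": 1, "x": -0.16, "y": -0.165, "z": 0, "turn": -0.4}, {"gripper": 1, "x": -0.2, "y": -0.207, "z": 0, "turn": -0.5}, {"gripper": 1, "x": -0.24, "y": -0.248, "z": 0, "turn": -0.6}, {"gripper": 1, "x": -0.28, "y": -0.29, "z": 0, "turn": -0.7}, {"gripper": 1, "x": -0.32, "y": -0.331, "z": 0, "turn": -0.8}, {"gripper": 1, "x": -0.36, "y": -0.372, "z": 0, "turn": -0.9}, {"gripper": 1, "x": -0.4, "y": -0.414, "z": 0, "turn": -1.0}, {"gripper": 1, "x": -0.44, "y": -0.455, "z": 0, "turn": -1.1}, {"gripper": 1, "x": -0.47, "y": -0.486, "z": 0, "turn": -1.1}, {"gripper": 1, "x": -0.492, "y": -0.509, "z": 0, "turn": -1.1}, {"gripper": 1, "x": -0.492, "y": -0.509, "z": 0, "turn": -1.1}, {"gripper": 1, "x": -0.492, "y": -0.509, "z": 0, "turn": -1.1}, {"gripper": 1, "x": -0.492, "y": -0.509, "z": 0, "turn": -1.1}]'

```text
t: 2.15
tcp_pos: [510.9, -23.0, 248.2]
orientation: [[-0.714, -0.7, -0.0], [-0.7, 0.714, 0.0], [-0.0, 0.0, -1.0]]
wrist_force: [0.2, 0.5, -0.2]
opening: 1.001
grasp_force: 0.0
```

```bash
python3 - <<'E'
from workcell import status, vision
from h import *; import pickle
s=status.observe(); c=vision.camera('wrist'); pickle.dump((s,c),open('d1.pkl','wb'))
print(s['tcp_pos'],s['orientation'],s['joint_positions'],proj(c,[511,-24.3,129],s),proj(c,[595.6,58.5,116],s))
cv2.imwrite('pics/w1.png',c['img'][:,:,::-1])
E
```

```text
[510.89842425 -22.98464989 248.24058556] [[-7.14047556e-01 -7.00097187e-01 -1.29154729e-04]
 [-7.00097197e-01  7.14047529e-01  2.03233840e-04]
 [-5.00608251e-05  2.35539491e-04 -9.99999971e-01]] [-8.59727403e+00 -1.07641859e+01  1.11985581e+02  1.06098897e-02
  7.87876624e+01 -1.43034141e+02] [255.04292273 196.30445773] [255.22884957 306.14381292]
```

View pics/w1.png

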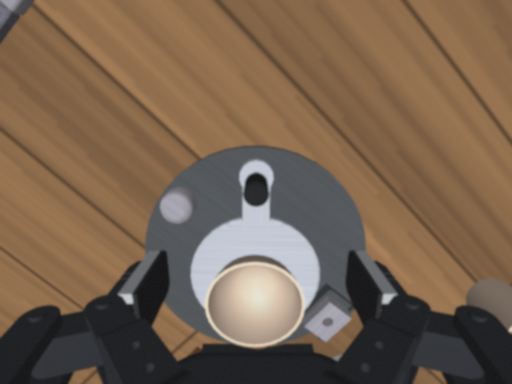

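The wrist view shows the knob at (256,190), the bowl at (255,305) and the hole clearly visible at (328,322). Next I'll refine the knob, the axis and the hole.

```bash
python3 - <<'E'
from h import *; import pickle
s,c=pickle.load(open('d1.pkl','rb')); i=c['img']
def big(m): 
    n,l,st,ce=cv2.connectedComponentsWithStats(m.astype(np.uint8)); k=1+np.argmax(st[1:,4]); return ce[k],st[k]
b=i.max(2)[165:215,235:280]<40
ce,st=big(b); ce=ce+[235,165]; print('knob blob',ce,st, 'pred bot/top',proj(c,[511,-24.3,89],s),proj(c,[511,-24.3,129],s))
print('mid at 109',onz(c,ce,109,s))
print('bowl',onz(c,(255,305),116,s))
g=i.mean(2)[312:332,318:338]; m=g<g.min()+ (np.median(g)-g.min())*.5
h,st=big(m); h=h+[318,312]; print('hole px',h,st); H=onz(c,h,48,s); print('hole',H)
r=onz(c,(176,206),44,s);print('rest',r)
A=np.array([595.5,58.4])
for n,p in(('hole',H),('rest',r),('knob',onz(c,ce,109,s))):
    v=p[:2]-A; print(n,np.hypot(*v),np.degrees(np.arctan2(v[1],v[0])))
E
```

```text
knob blob [256.0754717 180.4591195] [ 12  10  19  13 159] pred bot/top [255.30337856 184.15474461] [255.04292273 196.30445773]
mid at 109 [504.24952291 -29.78429585 109.        ]
bowl [594.79475592  57.39479613 116.        ]
hole px [327.3968254  321.66666667] [ 5  6 10  8 63]
hole [584.50155945 176.88979157  48.        ]
rest [601.46515764 -62.8762241   44.        ]
hole 118.99914454253694 95.30310422466471
rest 121.42283820548077 -87.18408834256715
knob 126.89806776771869 -135.97897494982817
```

carry_out --rows '[{"gripper": 1, "x": 0.001, "y": 0, "z": 0.02, "turn": 0}, {"gripper": 1, "x": 0.0015, "y": 0, "z": 0.04, "turn": 0}, {"gripper": 0.6, "x": 0.0015, "y": -0.0005, "z": 0.06, "turn": 0}, {"gripper": 0.4, "x": 0.0015, "y": -0.0005, "z": 0.08, "turn": 0}, {"gripper": 0.4, "x": 0.0015, "y": -0.0005, "z": 0.1, "turn": 0}, {"gripper": 0.3, "x": 0.0015, "y": -0.0005, "z": 0.115, "turn": 0}, {"gripper": 0.2, "x": 0.0015, "y": -0.0005, "z": 0.125, "turn": 0}, {"gripper": 0, "x": 0.0015, "y": -0.0005, "z": 0.134, "turn": 0}, {"gripper": -0.2, "x": 0.0015, "y": -0.0005, "z": 0.134, "turn": 0}, {"gripper": -0.4, "x": 0.0015, "y": -0.0005, "z": 0.134, "turn": 0}, {"gripper": -0.6, "x": 0.0015, "y": -0.0005, "z": 0.134, "turn": 0}, {"gripper": -1, "x": 0.0015, "y": -0.0005, "z": 0.134, "turn": 0}, {"gripper": -1, "x": 0.0015, "y": -0.0005, "z": 0.134, "turn": 0}, {"gripper": -1, "x": 0.0015, "y": -0.0005, "z": 0.134, "turn": 0}]'

```text
t: 3.95
tcp_pos: [511.0, -25.4, 115.0]
orientation: [[-0.715, -0.699, 0.001], [-0.699, 0.715, -0.0], [-0.001, -0.001, -1.0]]
wrist_force: [0.2, 0.0, 3.0]
opening: 0.233
grasp_force: 58.8
```

carry_out --rows '[{"gripper": -1, "x": -0.0003, "y": 0.0084, "z": 0, "turn": 0.07}, {"gripper": -1, "x": -0.0012, "y": 0.0167, "z": 0, "turn": 0.14}, {"gripper": -1, "x": -0.0026, "y": 0.025, "z": 0, "turn": 0.21}, {"gripper": -1, "x": -0.0047, "y": 0.0332, "z": 0, "turn": 0.28}, {"gripper": -1, "x": -0.0073, "y": 0.0411, "z": 0, "turn": 0.35}, {"gripper": -1, "x": -0.0105, "y": 0.0489, "z": 0, "turn": 0.42}, {"gripper": -1, "x": -0.0141, "y": 0.0565, "z": 0, "turn": 0.49}, {"gripper": -1, "x": -0.0183, "y": 0.0637, "z": 0, "turn": 0.56}, {"gripper": -1, "x": -0.023, "y": 0.0707, "z": 0, "turn": 0.63}, {"gripper": -1, "x": -0.0282, "y": 0.0773, "z": 0, "turn": 0.7}, {"gripper": -1, "x": -0.0339, "y": 0.0835, "z": 0, "turn": 0.77}, {"gripper": -1, "x": -0.0399, "y": 0.0894, "z": 0, "turn": 0.84}, {"gripper": -1, "x": -0.0463, "y": 0.0947, "z": 0, "turn": 0.91}, {"gripper": -1, "x": -0.0532, "y": 0.0997, "z": 0, "turn": 0.98}, {"gripper": -1, "x": -0.0603, "y": 0.1041, "z": 0, "turn": 1.05}, {"gripper": -1, "x": -0.0677, "y": 0.108, "z": 0, "turn": 1.12}, {"gripper": -1, "x": -0.0754, "y": 0.1114, "z": 0, "turn": 1.19}, {"gripper": -1, "x": -0.0833, "y": 0.1143, "z": 0, "turn": 1.26}, {"gripper": -1, "x": -0.0914, "y": 0.1165, "z": 0, "turn": 1.33}, {"gripper": -1, "x": -0.0914, "y": 0.1165, "z": 0, "turn": 1.33}]'

```text
t: 6.45
tcp_pos: [495.8, 122.1, 114.9]
orientation: [[-0.85, 0.527, 0.003], [0.527, 0.85, 0.0], [-0.003, 0.002, -1.0]]
wrist_force: [4.2, 0.1, 1.5]
opening: 0.239
grasp_force: 59.3
```

```bash
python3 - <<'E'
from workcell import status, vision
from h import *; import pickle
s=status.observe(); c=vision.camera('wrist'); t=vision.camera('top'); pickle.dump((s,c,t),open('d2.pkl','wb'))
p=proj(c,[584.5,176.9,48],s); q=proj(t,[584.5,176.9,48]);print(p,q)
x,y=q.astype(int); 
a=cv2.resize(t['img'][y-25:y+25,x-25:x+25,::-1],(384,384),interpolation=2)
im=np.hstack([c['img'][:,:,::-1],a])[:, :]
cv2.imwrite('pics/w2.png',cv2.resize(im,(800,343)))
E
```

```text
[385.91742454 279.91001295] [201.65174657 196.91888455]
```

View pics/w2.png

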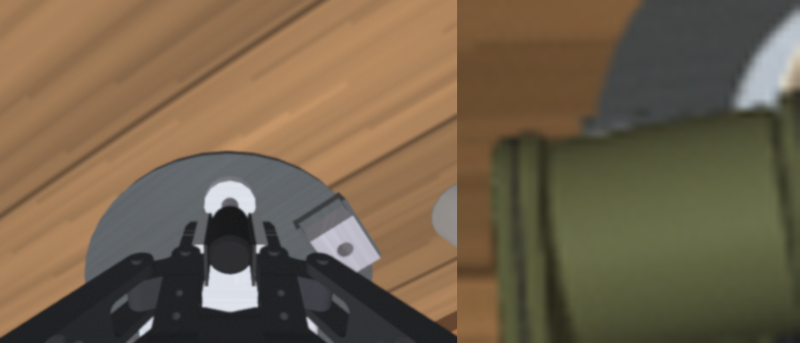

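The wrist view shows the hole at about (387,280), and the prediction was (386,280). I'll take its centroid.

```bash
python3 - <<'E'
from h import *; import pickle
s,c,t=pickle.load(open('d2.pkl','rb'))
g=c['img'].mean(2)[266:294,372:402]; m=(g<g.min()+(np.median(g)-g.min())*.5).astype(np.uint8)
n,l,st,ce=cv2.connectedComponentsWithStats(m)
A=np.array([595.5,58.4])
for k in range(1,n):
    H=onz(c,ce[k]+[372,266],48,s); v=H[:2]-A; print(st[k],ce[k]+[372,266],H,np.hypot(*v),np.degrees(np.arctan2(v[1],v[0])))
E
```

```text
[ 7  9 11 11 85] [383.52941176 280.49411765] [584.00835049 175.21372728  48.        ] 117.37761664347498 95.61844271445594
[ 0 22 10  6 34] [375.         291.32352941] [589.02434767 166.04278181  48.        ] 107.83738938655011 93.4426918324386
```

carry_out --rows '[{"gripper": -1, "x": -0.0004, "y": 0.0095, "z": 0, "turn": 0.08}, {"gripper": -1, "x": -0.0015, "y": 0.019, "z": 0, "turn": 0.16}, {"gripper": -1, "x": -0.0034, "y": 0.0284, "z": 0, "turn": 0.24}, {"gripper": -1, "x": -0.0061, "y": 0.0376, "z": 0, "turn": 0.32}, {"gripper": -1, "x": -0.0094, "y": 0.0465, "z": 0, "turn": 0.4}, {"gripper": -1, "x": -0.0135, "y": 0.0552, "z": 0, "turn": 0.48}, {"gripper": -1, "x": -0.0182, "y": 0.0635, "z": 0, "turn": 0.56}, {"gripper": -1, "x": -0.0237, "y": 0.0714, "z": 0, "turn": 0.64}, {"gripper": -1, "x": -0.0297, "y": 0.0788, "z": 0, "turn": 0.72}, {"gripper": -1, "x": -0.0362, "y": 0.0857, "z": 0, "turn": 0.8}, {"gripper": -1, "x": -0.0434, "y": 0.0921, "z": 0, "turn": 0.88}, {"gripper": -1, "x": -0.0462, "y": 0.0944, "z": 0, "turn": 0.91}, {"gripper": -1, "x": -0.0462, "y": 0.0944, "z": 0, "turn": 0.91}, {"gripper": -1, "x": -0.0462, "y": 0.0944, "z": 0, "turn": 0.91}]'

```text
t: 8.3
tcp_pos: [583.7, 177.1, 114.3]
orientation: [[-0.106, 0.994, 0.001], [0.994, 0.106, -0.001], [-0.001, 0.001, -1.0]]
wrist_force: [3.9, -4.4, 1.2]
opening: 0.233
grasp_force: 59.3
```

carry_out --rows '[{"gripper": -1, "x": 0, "y": 0, "z": 0.0015, "turn": 0}, {"gripper": -1, "x": 0, "y": 0, "z": 0.003, "turn": 0}, {"gripper": -1, "x": 0, "y": 0, "z": 0.004, "turn": 0}, {"gripper": -1, "x": 0, "y": 0, "z": 0.005, "turn": 0}, {"gripper": -1, "x": 0, "y": 0, "z": 0.005, "turn": 0}]'

```text
t: 8.93
tcp_pos: [583.7, 177.1, 109.6]
orientation: [[-0.106, 0.994, 0.001], [0.994, 0.106, -0.001], [-0.001, 0.001, -1.0]]
wrist_force: [3.9, -3.9, 2.8]
opening: 0.239
grasp_force: 59.5
```

carry_out --rows '[{"gripper": -1, "x": 0, "y": 0, "z": 0.0005, "turn": 0}, {"gripper": -1, "x": 0, "y": 0, "z": 0.001, "turn": 0}, {"gripper": -1, "x": 0, "y": 0, "z": 0.001, "turn": 0}]'

```text
t: 9.3
tcp_pos: [583.8, 177.1, 109.1]
orientation: [[-0.106, 0.994, 0.001], [0.994, 0.106, -0.001], [-0.001, 0.001, -1.0]]
wrist_force: [2.9, -3.9, 4.5]
opening: 0.237
grasp_force: 59.7
```

carry_out --rows '[{"gripper": -1, "x": 0, "y": 0, "z": 0.0003, "turn": 0}, {"gripper": -1, "x": 0, "y": 0, "z": 0.0005, "turn": 0}, {"gripper": -1, "x": 0, "y": 0, "z": 0.0005, "turn": 0}]'

```text
t: 9.68
tcp_pos: [583.8, 177.2, 109.0]
orientation: [[-0.106, 0.994, 0.001], [0.994, 0.106, -0.001], [-0.001, 0.001, -1.0]]
wrist_force: [1.6, -4.6, 6.8]
opening: 0.238
grasp_force: 59.9
```

carry_out --rows '[{"gripper": -1, "x": 0, "y": 0, "z": 0.0005, "turn": 0}, {"gripper": -1, "x": 0, "y": 0, "z": 0.001, "turn": 0}, {"gripper": -1, "x": 0, "y": 0, "z": 0.001, "turn": 0}]'

```text
t: 10.05
tcp_pos: [583.9, 177.2, 108.7]
orientation: [[-0.106, 0.994, 0.001], [0.994, 0.106, -0.001], [-0.001, 0.001, -1.0]]
wrist_force: [-0.4, -5.0, 9.9]
opening: 0.234
grasp_force: 60.2
```

carry_out --rows '[{"gripper": -1, "x": 0, "y": 0.0005, "z": 0, "turn": 0}, {"gripper": -1, "x": 0, "y": 0.001, "z": 0, "turn": 0}, {"gripper": -1, "x": 0, "y": 0.0015, "z": 0, "turn": 0}, {"gripper": -1, "x": 0, "y": 0.0015, "z": 0, "turn": 0}]'

```text
t: 10.55
tcp_pos: [584.7, 177.3, 106.9]
orientation: [[-0.105, 0.994, -0.0], [0.994, 0.105, -0.001], [-0.001, -0.001, -1.0]]
wrist_force: [1.1, -5.3, 3.8]
opening: 0.235
grasp_force: 59.6
```

carry_out --rows '[{"gripper": -1, "x": 0, "y": 0.0005, "z": 0, "turn": 0}, {"gripper": -1, "x": 0, "y": 0.001, "z": 0, "turn": 0}, {"gripper": -1, "x": 0, "y": 0.0015, "z": 0, "turn": 0}, {"gripper": -1, "x": 0, "y": 0.0015, "z": 0, "turn": 0}]'

```text
t: 11.05
tcp_pos: [585.2, 177.3, 106.1]
orientation: [[-0.105, 0.994, -0.003], [0.994, 0.105, -0.001], [-0.001, -0.003, -1.0]]
wrist_force: [-0.2, -5.2, 3.3]
opening: 0.239
grasp_force: 59.5
```

carry_out --rows '[{"gripper": -1, "x": 0, "y": -0.0008, "z": 0, "turn": 0}, {"gripper": -1, "x": 0, "y": -0.0008, "z": 0.001, "turn": 0}, {"gripper": -1, "x": 0, "y": -0.0008, "z": 0.002, "turn": 0}, {"gripper": -1, "x": 0, "y": -0.0008, "z": 0.003, "turn": 0}, {"gripper": -1, "x": 0, "y": -0.0008, "z": 0.003, "turn": 0}]'

```text
t: 11.68
tcp_pos: [585.0, 177.3, 103.3]
orientation: [[-0.105, 0.994, -0.001], [0.994, 0.105, -0.001], [-0.001, -0.002, -1.0]]
wrist_force: [0.8, -5.8, 2.2]
opening: 0.238
grasp_force: 59.5
```

carry_out --rows '[{"gripper": -1, "x": -0.0005, "y": 0, "z": 0.001, "turn": 0}, {"gripper": -1, "x": -0.001, "y": 0, "z": 0.002, "turn": 0}, {"gripper": -1, "x": -0.001, "y": 0, "z": 0.003, "turn": 0}, {"gripper": -1, "x": -0.001, "y": 0, "z": 0.004, "turn": 0}, {"gripper": -1, "x": -0.001, "y": 0, "z": 0.005, "turn": 0}, {"gripper": -1, "x": -0.001, "y": 0, "z": 0.006, "turn": 0}, {"gripper": -1, "x": -0.001, "y": 0, "z": 0.006, "turn": 0}]'

```text
t: 12.55
tcp_pos: [585.5, 177.1, 97.5]
orientation: [[-0.105, 0.995, -0.001], [0.995, 0.105, 0.0], [0.0, -0.001, -1.0]]
wrist_force: [-2.7, 0.3, 2.1]
opening: 0.236
grasp_force: 59.5
```

carry_out --rows '[{"gripper": -1, "x": 0, "y": 0, "z": 0.001, "turn": 0}, {"gripper": -1, "x": 0, "y": 0, "z": 0.002, "turn": 0}, {"gripper": -1, "x": 0, "y": 0, "z": 0.003, "turn": 0}, {"gripper": -1, "x": 0, "y": 0, "z": 0.004, "turn": 0}, {"gripper": -1, "x": 0, "y": 0, "z": 0.005, "turn": 0}, {"gripper": -1, "x": 0, "y": 0, "z": 0.0055, "turn": 0}, {"gripper": -1, "x": 0, "y": 0, "z": 0.006, "turn": 0}, {"gripper": -1, "x": 0, "y": 0, "z": 0.006, "turn": 0}]'

```text
t: 13.55
tcp_pos: [586.5, 177.2, 93.2]
orientation: [[-0.104, 0.995, 0.002], [0.995, 0.104, 0.001], [0.001, 0.002, -1.0]]
wrist_force: [-3.2, 0.3, 8.0]
opening: 0.237
grasp_force: 60.1
```

carry_out --rows '[{"gripper": -1, "x": 0, "y": 0, "z": 0.0007, "turn": 0}, {"gripper": -1, "x": 0, "y": 0, "z": 0.0013, "turn": 0}, {"gripper": -1, "x": 0, "y": 0, "z": 0.0013, "turn": 0}]'

```text
t: 13.92
tcp_pos: [587.0, 177.3, 93.2]
orientation: [[-0.104, 0.995, 0.003], [0.995, 0.104, 0.001], [0.001, 0.003, -1.0]]
wrist_force: [-5.5, -1.2, 11.7]
opening: 0.237
grasp_force: 60.6
```

carry_out --rows '[{"gripper": -1, "x": 0, "y": -0.0005, "z": -0.0007, "turn": 0}, {"gripper": -0.5, "x": 0, "y": -0.0005, "z": -0.001, "turn": 0}, {"gripper": 0, "x": 0, "y": -0.0005, "z": -0.001, "turn": 0}, {"gripper": 0.3, "x": 0, "y": -0.0005, "z": -0.001, "turn": 0}, {"gripper": 0.3, "x": 0, "y": -0.0005, "z": -0.001, "turn": 0}, {"gripper": 0.3, "x": 0, "y": -0.0005, "z": -0.001, "turn": 0}]'

```text
t: 14.68
tcp_pos: [585.1, 176.8, 91.2]
orientation: [[-0.105, 0.994, -0.0], [0.994, 0.105, -0.0], [-0.0, -0.0, -1.0]]
wrist_force: [-0.1, -0.0, 0.4]
opening: 0.646
grasp_force: 0.0
```

carry_out --rows '[{"gripper": 0.3, "x": 0, "y": 0, "z": -0.01, "turn": 0}, {"gripper": 0.3, "x": 0, "y": 0, "z": -0.03, "turn": 0}, {"gripper": 0.3, "x": 0, "y": 0, "z": -0.06, "turn": 0}, {"gripper": 0.3, "x": 0, "y": 0, "z": -0.1, "turn": 0}, {"gripper": 0.3, "x": 0, "y": 0, "z": -0.13, "turn": 0}, {"gripper": 0.3, "x": 0.02, "y": 0, "z": -0.15, "turn": 0}, {"gripper": 0.3, "x": 0.02, "y": 0, "z": -0.15, "turn": 0}, {"gripper": 0.3, "x": 0.02, "y": 0, "z": -0.15, "turn": 0}]'

```text
t: 15.68
tcp_pos: [582.4, 197.1, 240.1]
orientation: [[-0.106, 0.994, -0.002], [0.994, 0.106, -0.001], [-0.001, -0.002, -1.0]]
wrist_force: [-1.2, -0.3, -0.6]
opening: 0.649
grasp_force: 0.0
```

```bash
python3 - <<'E'
from workcell import status, vision
from h import *
s=status.observe(); c=vision.camera('scene'); w=vision.camera('wrist')
print(s['tcp_pos'],s['wrist_force'])
print('knob top home/raised px',proj(c,[584.5,177,107]),proj(c,[584.5,177,129]))
a=cv2.resize(c['img'][130:310,200:440,::-1],(512,384),interpolation=2)
cv2.imwrite('pics/e.png',cv2.resize(np.hstack([a,w['img'][:,:,::-1]]),(800,300)))
E
```

```text
[582.43361674 197.09874735 240.134267  ] [-1.15976202 -0.33313493 -0.57155275]
knob top home/raised px [309.93431383 221.17568017] [310.82487268 213.42245085]
```

View pics/e.png

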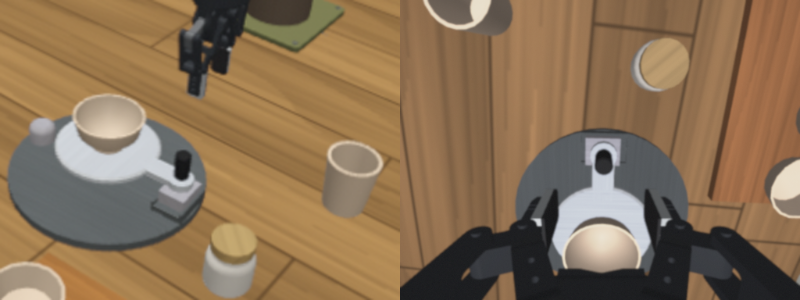

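The knob top is at about (310,222) in the scene image, which matches the fully-home prediction (310,221). The arm sits over the block, the cup and jar look undisturbed, and the gripper is clear.

```bash
python3 -c "
from workcell import hand_in
print(hand_in())"
```

```text
the job is handed in; nothing more can be done
None
```

I turned the wheel the shorter way to the holed block, felt for the hole at about 10 N or less on the wrist sensor, pushed the plunger fully home, let go and handed the job in; no verdict came back.

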